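Sweep the cedar discs into the valet bay

TASK

Sweep all three round cedar discs across the dresser top into the three-sided wooden valet bay, through its open side, until each lies flat and wholly inside. Just push them along the top with the fingertips; do not pick up, lift or tip any of them. Leave the square cedar block, the polish tin and the shoe brush where they are.

Things in the scene. Friction and masses are not known exactly. Their poses are not given: they have to be found in the camera images.
- bay: a three-sided frame of brown wooden walls fixed to the dresser top, no floor of its own, no lip at the open side; walls 35 mm high, 8 mm thick. Inside 120 mm deep (own x) by 200 mm wide (own y). Origin: middle of the inner area, at z = 0. Own +x points from the open side (at x = -60 mm) to the back wall (inner face at x = +60 mm); side walls' inner faces at y = -100 and +100 mm
- disc1: a flat round cedar-wood disc, 44 mm in diameter and 16 mm thick, about 18 g, loose, lying flat; origin: the centre of its underside, z up. It slides on the top and stops where the push ends
- disc2: a flat round cedar-wood disc, 44 mm in diameter and 16 mm thick, about 18 g, loose, lying flat; origin: the centre of its underside, z up. It slides on the top and stops where the push ends
- disc3: a flat round cedar-wood disc, 44 mm in diameter and 16 mm thick, about 18 g, loose, lying flat; origin: the centre of its underside, z up. It slides on the top and stops where the push ends
- block: bystander: a square block of the same cedar, 44 x 44 x 16 mm, loose; origin: the centre of its underside. To be left alone
- tin: bystander: a round steel polish tin with a dark lid, 66 mm in diameter and 26 mm tall, loose, with a small catch reaching 41 mm from its axis on one side; origin: the centre of its underside. To be left alone
- brush: bystander: a shoe brush with dark wooden back, 150 x 46 mm and 42 mm tall, bristles down, loose, its length along its own x; origin: the centre of its underside. To be left alone
Not all that is in view belongs to the job. Leave any purple look-alike of the disc2 alone.

How it is judged:
By the outcome, as a careful person would: the job done as asked, in the order asked, and still so for the second after the job is handed in, with the robot touching nothing.
It also fails if it takes over 72 s, if anything falls off the work surface, if the arm or the gripper's body presses on something with over 40 N, if the wrist force passes 120 N, or if a joint passes its speed limit or range.

ROBOT

A 6-joint arm with a two-finger parallel gripper is mounted at the origin on the work surface. World frame = base frame: x ahead of the robot, y to its left, z up, the work surface at z = 0. Lengths are in mm, angles in rad, forces in N, time in s.
With the tool pointing down it reaches from about 300 to 750 mm from the base axis. Payload 8.5 kg.
Tool frame: the origin (TCP) lies on the mounting face of the last link; the fingertips stand 173 mm ahead of it and the grasp point (between the pads) lies 155 mm ahead of it (manip.nose_length is the distance from the TCP to the fingertips, in mm); z points along the fingers, y is the line along which they close (so a half turn about z gives the same grasp; the last joint's range is limited). The gripper opens to 85 mm and grips with 20 to 120 N. Pads are 22 mm wide; open, the fingers measure 114 mm over their backs; the gripper's body (76 mm by 85 mm) begins 54 mm behind the grasp point. The pads swing forward as they close: fully open they stand 13 mm farther back than shut.
Start: joints at [0.985, 0.381, 1.297, -0, 1.464, -0.215], TCP at [199.29, 512.606, 404.722] pointing down, gripper open.
Joint ranges: [-3.11, 3.11], [-0.89, 2.33], [0.22, 2.48], [-1.42, 4.56], [0.17, 2.85], [-2.88, 2.88]. Speed limits (rad/s): [2.39, 2.39, 3.14, 3.14, 3.14, 3.14].

INTERFACE

Orientations are given as a unit quaternion [x, y, z, w].
In Python, from cell import manip gives the robot as it stands. Calls block until the motion is done:
- manip.move_ptp(position, orientation): joint-space move of the TCP to a pose.
- manip.move_straight(position, speed=150, attitude=None): straight line of the TCP; attitude=None keeps the orientation; speed is the mean speed in mm/s.
- manip.set_joints(angles): joint-space move.
- manip.open() and manip.clamp(effort=None): open the fingers fully, or close them until they stop; effort is the grip in N (None keeps the last).
- manip.dwell(seconds).
- manip.ik(position, orientation): joint angles nearest the present ones, or None.
- manip.read_camera(name): name is "scene" or "top" or "wrist"; returns the picture (384x512x3 uint8, blue, green, red); there is no depth.
- manip.camera_info(name): a dict with "fx", "fy", "cx", "cy" (pixels), "camera_from_world" (4x4, takes a point from world to camera coordinates). Camera axes: x right, y up, looking along -z (the intrinsics and any distortion apply to the point x, -y, -z); pixel columns grow to the right and rows downward; lengths in mm; the calibration is good to about 2 mm. A picture is of the moment at which its call begins: read the wrist's pose just before it. camera_info takes no time and is no camera call; for the wrist camera it gives the pose at the moment of the call.
A pose or a line that the arm cannot do raises manip.IKError and nothing moves.
- manip.hand_in(): hands the job in; it is judged then, once.
Readings, each from a call of its own:
- manip.get_time(): time.
- manip.get_joint_pos(): joint angles.
- manip.get_qvel(): joint speeds.
- manip.get_effort(): joint torques, N m.
- manip.get_position(): TCP position.
- manip.get_eef_rot(): TCP orientation.
- manip.get_contact_force(): force on the tool from outside, world axes, zero at the start.
- manip.get_wrist_torque(): the same for the moment, N m.
- manip.get_width(): finger opening in mm.
- manip.get_gripper_force(): force on a finger pad.
Only numpy, scipy, OpenCV 4.12 (cv2) and the standard library are available. Lean on these libraries where they do the work, as an engineer would, in place of code of your own. Each camera call takes 0.05 s, during which the arm holds its last target. There are 200 camera calls.

## Working session

There is one attempt and no reset: what is moved stays moved. The work goes in short steps, each a Python script; the robot and the scene stay as the last script left them, time stands still between calls to the robot, and variables do not carry over. Pictures are saved under pics/ and viewed, at most 10 in all, crops included, and the job is handed in when it is done.

```bash
mkdir -p pics; ls
python3 - <<'E'
from cell import manip
import cv2,numpy as np
a=manip.read_camera("scene");b=manip.read_camera("top")
cv2.imwrite("pics/a.png",a);cv2.imwrite("pics/t.png",cv2.resize(b,(800,600),interpolation=3))
for n in("scene","top"):
  print(manip.camera_info(n))
print(manip.get_time(),manip.get_eef_rot(),manip.get_width())
E
```

```text
pics
{'fx': 388.9663149595152, 'fy': 388.9663149595152, 'cx': 254.0153072529968, 'cy': 194.06130185762223, 'camera_from_world': array([[ 8.63074963e-01,  5.04563821e-01, -2.27367351e-02,
        -4.63323700e+02],
       [-2.94207637e-01,  5.38823857e-01,  7.89373624e-01,
         2.10847131e+02],
       [ 4.10540467e-01, -6.74599290e-01,  6.13491910e-01,
        -1.36100319e+03],
       [ 0.00000000e+00,  0.00000000e+00,  0.00000000e+00,
         1.00000000e+00]])}
{'fx': 474.2267436396897, 'fy': 474.2267436396897, 'cx': 256.3208014065926, 'cy': 204.49739963553637, 'camera_from_world': array([[-8.79718914e-03, -9.99836600e-01, -1.57918515e-02,
        -9.22047324e+01],
       [ 9.90351654e-01, -1.08957047e-02,  1.38148054e-01,
        -5.94607744e+02],
       [-1.38297544e-01, -1.44241717e-02,  9.90285682e-01,
        -9.75018790e+02],
       [ 0.00000000e+00,  0.00000000e+00,  0.00000000e+00,
         1.00000000e+00]])}
0.1 [ 1.84349212e-01  9.82860599e-01 -5.85683307e-04 -2.60945616e-04] 85.31409101927609
```

View pics/t.png

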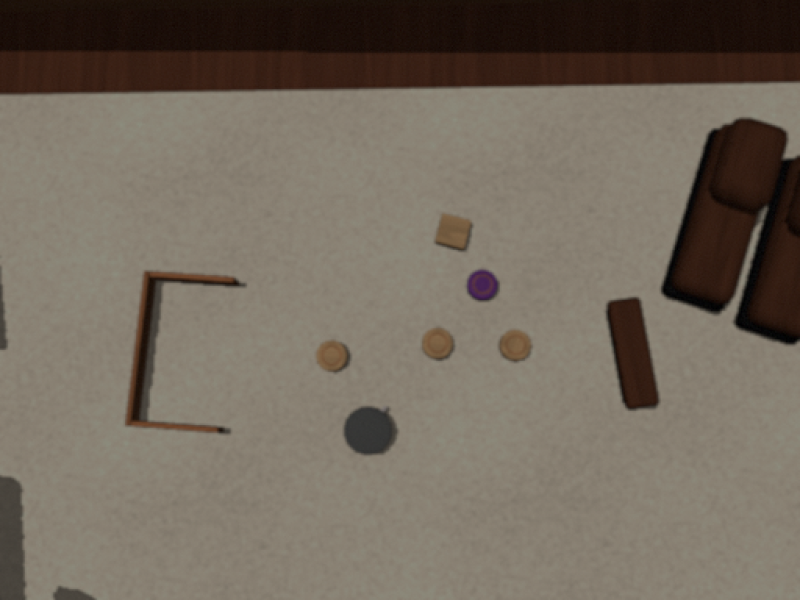

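View pics/a.png

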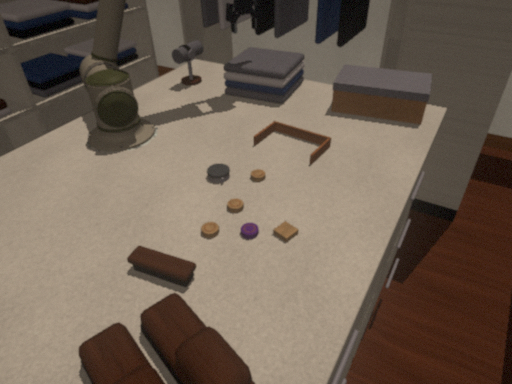

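The top view (800x600) shows cedar discs at about (332,355), (437,343) and (515,345). The purple look-alike is at (482,285), the block at (453,231), the tin at (370,430) and the brush at (633,353). The bay is on the left and opens to the right. In the scene view the three discs are at (258,175), (235,205) and (210,229). I'll triangulate next and confirm the identities with a crop.

```bash
cat > h.py <<'E'
from cell import manip
import cv2,numpy as np
def P(n):
    c=manip.camera_info(n);K=np.array([[c['fx'],0,c['cx']],[0,c['fy'],c['cy']],[0,0,1]])
    return K@np.diag([1,-1,-1])@np.array(c['camera_from_world'])[:3]
def plane(n,uv,z):
    M=P(n);H=np.c_[M[:,0],M[:,1],M[:,2]*z+M[:,3]]
    q=np.linalg.solve(H,[*uv,1]);return q[:2]/q[2]
def tri(a,b):
    X=cv2.triangulatePoints(P("top"),P("scene"),np.array(a,float).reshape(2,1),np.array(b,float).reshape(2,1));return (X[:3]/X[3]).ravel()
def cedar(im,lo=(8,90,100),hi=(22,255,255),amin=25):
    m=cv2.inRange(cv2.cvtColor(im,cv2.COLOR_BGR2HSV),lo,hi)
    n,l,s,c=cv2.connectedComponentsWithStats(m)
    return [(c[i].round(1).tolist(),int(s[i,4]),s[i,2:4].tolist()) for i in range(1,n) if s[i,4]>amin]
E
python3 - <<'E'
from h import *
a=manip.read_camera("top");b=manip.read_camera("scene")
for n,i in(("top",a),("scene",b)):
  print(n,*cedar(i),sep="\n")
k=.64
for nm,ut,us in [("d1",(332,355),(258,175)),("d2",(437,343),(235,205)),("d3",(515,345),(210,229))]:
  u=np.array(ut)*k-.2; print(nm,tri(u,us).round(1),plane("top",u,16).round(1))
for nm,u,z in [("purple",(482,285),16),("block",(453,231),16),("tin",(370,430),26),("brush",(633,353),42)]+[("bay",p,35) for p in[(152,278),(236,279),(243,284),(139,421),(222,427),(229,431),(148,272),(128,423)]]:
  print(nm,u,plane("top",np.array(u)*k-.2,z).round(1))
crop=np.hstack([cv2.resize(a[170:310,60:370],(620,280),interpolation=2)]);
c2=cv2.resize(b[110:250,190:345],(354,320),interpolation=2)
o=np.zeros((600,620,3),np.uint8);o[:280]=crop;o[280:,:354]=c2
cv2.imwrite("pics/c.png",o)
E
```

```text
top
([289.6, 147.4], 326, [22, 21])
([89.2, 200.7], 67, [7, 51])
([122.5, 176.3], 124, [52, 6])
([279.4, 219.2], 277, [18, 19])
([329.5, 220.4], 278, [20, 18])
([211.6, 227.2], 268, [18, 19])
([111.9, 272.9], 137, [55, 7])
scene
([273.0, 127.0], 63, [45, 16])
([317.7, 141.1], 79, [31, 26])
([257.6, 173.4], 96, [14, 8])
([234.8, 203.5], 132, [16, 10])
([209.7, 227.8], 170, [18, 13])
([285.7, 229.7], 230, [24, 17])
d1 [549.7  -0.    7.8] [548.6  -1.2]
d2 [ 565.  -148.1    8. ] [ 563.9 -148. ]
d3 [ 561.3 -257.1    9.1] [ 559.9 -256.6]
purple (482, 285) [ 645.5 -212.7]
block (453, 231) [ 724.2 -173.3]
tin (370, 430) [444.6 -54.5]
brush (633, 353) [ 544.7 -412. ]
bay (152, 278) [657.3 249. ]
bay (236, 279) [654.4 131.2]
bay (243, 284) [647.2 121.3]
bay (139, 421) [459.5 259.3]
bay (222, 427) [450.4 145.8]
bay (229, 431) [445.  136.1]
bay (148, 272) [665.9 254.9]
bay (128, 423) [456.9 274.2]
```

View pics/c.png

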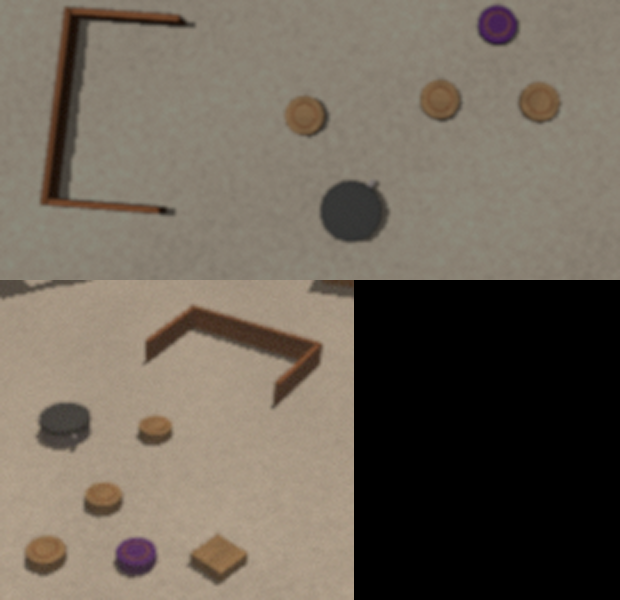

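The crop confirms it: three cedar discs (raw top pixels (212,227), (279,219), (329,220)), a separate purple look-alike, and the square block. The bay's inner corners are 198 mm apart (nominal 200), its open side faces -y, and its centre is near (555,194). Disc1 will go to the near side, disc2 to the far side and disc3 to the middle.

```bash
cat >> h.py <<'E'
from scipy.spatial.transform import Rotation as R
X=np.array([.052,.9986]);Y=np.array([-.9986,.052]);C=np.array([555.3,194.])
def bay(p): p=np.array(p)-C; return np.array([p@X,p@Y]).round(1)
def quat(d,s): 
    x=s*np.array([*d,0]);z=np.array([0,0,-1.]);return R.from_matrix(np.c_[x,np.cross(z,x),z]).as_quat()
def plan(p,t):
    p=np.array(p);t=C+X*t[0]+Y*t[1];d=(t-p)/np.linalg.norm(t-p)
    return p-d*48,t-d*33,t-d*75,d
def go(p,t,s,zt=178,up=290,v=90):
    a,b,c,d=plan(p,t);q=quat(d,s)
    manip.move_ptp([*a,up],q);manip.move_straight([*a,zt],120)
    f0=manip.get_contact_force();manip.move_straight([*b,zt],v)
    print("push dF",np.round(np.array(manip.get_contact_force())-f0,1))
    manip.move_straight([*c,zt],150);manip.move_straight([*c,up],200)
E
python3 - <<'E'
from h import *
for a,b in zip([(211.6,227.2),(279.4,219.2),(329.5,220.4)],[(257.6,173.4),(234.8,203.5),(209.7,227.8)]): print(tri(a,b).round(1),plane("top",a,16).round(1))
for a,b in [((97.3-.2,278*.64),(0,0))]: pass
for p,t in [((549,0),(10,62)),((564,-148),(10,-62)),((560.5,-257),(10,0))]:
  for s in(1,-1):
    w=plan(p,t);q=quat(w[3],s)
    print(s,[None if (j:=manip.ik([*x,z],q)) is None else np.round(j,2).tolist() for x in w[:2] for z in(178,290)])
E
```

```text
[548.6   0.8  12.7] [5.481e+02 3.000e-01]
[ 564.7 -147.8   12.8] [ 564.1 -147.8]
[ 561.1 -256.9   13. ] [ 560.4 -256.8]
1 [[-0.29, 0.66, 1.55, -0.0, 0.93, -0.55], [-0.29, 0.51, 1.44, -0.0, 1.19, -0.55], [0.11, 0.63, 1.64, -0.0, 0.88, -0.15], [0.11, 0.46, 1.53, -0.0, 1.15, -0.15]]
-1 [[-0.29, 0.66, 1.55, -0.0, 0.93, 2.59], [-0.29, 0.51, 1.44, -0.0, 1.19, 2.59], None, None]
1 [[-0.54, 0.69, 1.47, -0.0, 0.98, -0.39], [-0.54, 0.55, 1.36, -0.0, 1.23, -0.39], [0.08, 0.75, 1.32, -0.0, 1.07, 0.23], [0.08, 0.62, 1.22, -0.0, 1.3, 0.23]]
-1 [[-0.54, 0.69, 1.47, -0.0, 0.98, 2.76], [-0.54, 0.55, 1.36, -0.0, 1.23, 2.76], None, None]
1 [[-0.68, 0.76, 1.31, -0.0, 1.07, -0.69], [-0.68, 0.63, 1.21, -0.0, 1.31, -0.69], [0.09, 0.68, 1.49, -0.0, 0.97, 0.08], [0.09, 0.54, 1.38, -0.0, 1.22, 0.08]]
-1 [[-0.68, 0.76, 1.31, -0.0, 1.07, 2.45], [-0.68, 0.63, 1.21, -0.0, 1.31, 2.45], None, None]
```

Triangulated disc tops come out at about 13 mm (16 nominal, minus mask bias and calibration error), which is consistent. Pushing disc1 now.

Run:
```python
from h import *
manip.clamp(20); print(manip.get_width())
go((548.3,.5),(10,62),1)
manip.move_ptp([400,-250,330],quat(X,1))
b=manip.read_camera("top");cv2.imwrite("pics/d1.png",b)
for c,a,_ in cedar(b): print(c,a,plane("top",c,16).round(1),bay(plane("top",c,16)))
print(manip.get_time())
```

```text
-0.019536418631483463
push dF [-1.3  0.7  0.5]
[289.7, 147.5] 332 [ 724.5 -173.2] [-357.9 -188.1]
[89.3, 200.8] 78 [609.4 271.1] [ 79.8 -50. ]
[122.1, 176.4] 137 [663.4 200. ] [  11.6 -107.7]
[279.5, 219.3] 278 [ 563.9 -148. ] [-341.1  -26.4]
[329.3, 220.5] 280 [ 560.2 -256.4] [-449.5  -28.3]
[82.5, 255.5] 36 [489.3 281.1] [83.6 70.4]
[116.3, 253.3] 272 [493.4 207.5] [10.2 62.5]
[111.8, 272.6] 160 [451.9 215.9] [ 16.5 104.4]
9.825
```

View pics/d1.png

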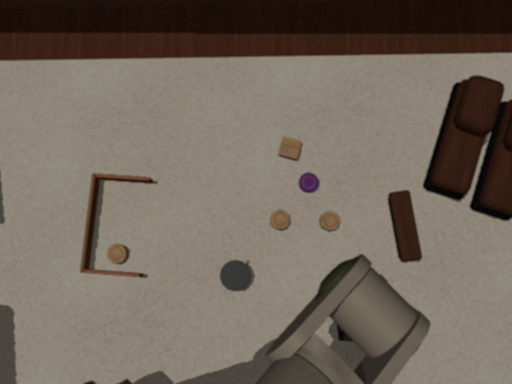

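Disc1 at (116,253) is inside the bay, exactly on target, and everything else is unmoved. Next are disc2 and disc3.

Run:
```python
from h import *
def look(f):
  b=manip.read_camera("top");cv2.imwrite(f,b)
  r=[(plane("top",c,16),c) for c,a,_ in cedar(b) if a>200]
  for p,c in r: print(c,p.round(1),bay(p))
  return [p for p,_ in r]
go((564,-148),(10,-62),1)
manip.move_ptp([400,-250,330],quat(X,1))
P2=look("pics/d2.png");d3=min(P2,key=lambda p:np.hypot(*(p-[560.3,-256.6])))
assert np.hypot(*(d3-[560.3,-256.6]))<4 and sum(np.all(np.abs(bay(p))<[35,75]) for p in P2)==2
go(d3,(10,0),1)
manip.move_ptp([400,-250,330],quat(X,1))
look("pics/d3.png");cv2.imwrite("pics/s3.png",manip.read_camera("scene"))
print(manip.get_time())
t=cv2.imread("pics/d3.png")[60:300,40:440];s=cv2.imread("pics/s3.png")[100:280,150:390]
o=np.zeros((600,600,3),np.uint8);o[:360]=cv2.resize(t,(600,360));o[360:,:320]=cv2.resize(s,(320,240));cv2.imwrite("pics/f.png",o)
```

```text
push dF [-0.7  0.1  1.1]
[289.7, 147.4] [ 724.8 -173.3] [-357.9 -188.3]
[121.1, 196.6] [618.  200.8] [ 10.1 -62.2]
[329.3, 220.5] [ 560.2 -256.4] [-449.5  -28.3]
[116.3, 253.3] [493.4 207.5] [10.2 62.5]
push dF [ 0.1 -0.3  0. ]
[289.7, 147.5] [ 724.5 -173.2] [-357.9 -188.1]
[121.1, 196.6] [618.  200.8] [ 10.1 -62.2]
[118.6, 224.5] [556.2 204.4] [10.5 -0.3]
[116.3, 253.3] [493.4 207.5] [10.2 62.5]
28.6667
```

View pics/f.png

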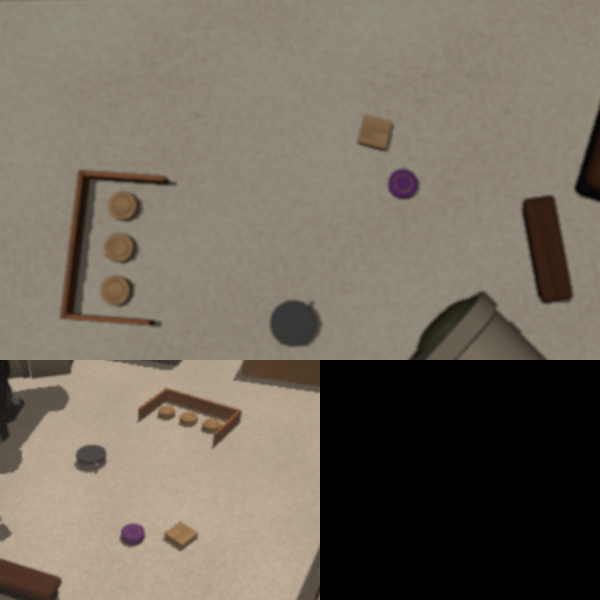

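All three discs lie flat inside the bay, at crop pixels (123,206), (119,248) and (116,291). The bystanders are unmoved and the arm is clear.

```bash
python3 -c "
from cell import manip
print(manip.hand_in())"
```

```text
the job is handed in; nothing more can be done
None
```

I swept all three cedar discs flat and wholly into the bay in about 29 s, left the block, tin, brush and purple look-alike where they were, and handed the job in; no verdict came back.

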